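# Sort the drilled bar blanks into their sample trays

## Task

Put each of the four drilled steel blanks into the blue tray whose sample slice has the same outline, standing upright on the tray floor within the rim. Leave the two solid blanks (no hole) standing where they are.

Things in the scene. Friction and masses are not known exactly. Their poses are not given: they have to be found in the camera images.
- blank_round: loose drilled steel blank, round, standing on end: 42 mm diameter, with a round hole of 20 mm right through; 45 mm tall, about 0.4 kg. Origin: centre of its underside, z up the blank.
- blank_hex: loose drilled steel blank, hexagonal, standing on end: hexagonal outline, 40 mm across flats (46 across corners), with a 20 mm hexagonal hole right through; a pair of flats faces along its x axis (so its flats face 0, 60 and 120 degrees from x); 45 mm tall, about 0.4 kg. Origin: centre of its underside, z up the blank.
- blank_square: loose drilled steel blank, square, standing on end: 38 x 38 mm square outline, sides along its x and y axes, with a 20 mm square hole right through; 45 mm tall, about 0.4 kg. Origin: centre of its underside, z up the blank.
- blank_flat: loose drilled steel blank, flat (oblong), standing on end: oblong outline, 54 mm along its x axis and 28 mm along its y axis, with a 30 x 12 mm slot right through; 45 mm tall, about 0.4 kg. Origin: centre of its underside, z up the blank.
- tray_round: fixed shallow blue tray: pocket 84 x 84 mm inside, walls 4 mm, floor 4 mm and rim 18 mm above the bench. A ledge beyond it carries a fixed round sample slice: the outline and hole of the round blank, its top 18 mm above the bench. Origin: pocket centre at bench height; sample centre 72 mm along +x; tray spans x -46 to +98, y -46 to +46 mm.
- tray_hex: fixed shallow blue tray: pocket 84 x 84 mm inside, walls 4 mm, floor 4 mm and rim 18 mm above the bench. A ledge beyond it carries a fixed hexagonal sample slice: the outline and hole of the hexagonal blank, its top 18 mm above the bench. Origin: pocket centre at bench height; sample centre 72 mm along +x; tray spans x -46 to +98, y -46 to +46 mm.
- tray_square: fixed shallow blue tray: pocket 84 x 84 mm inside, walls 4 mm, floor 4 mm and rim 18 mm above the bench. A ledge beyond it carries a fixed square sample slice: the outline and hole of the square blank, its top 18 mm above the bench. Origin: pocket centre at bench height; sample centre 72 mm along +x; tray spans x -46 to +98, y -46 to +46 mm.
- tray_flat: fixed shallow blue tray: pocket 84 x 84 mm inside, walls 4 mm, floor 4 mm and rim 18 mm above the bench. A ledge beyond it carries a fixed flat (oblong) sample slice: the outline and hole of the flat (oblong) blank, its top 18 mm above the bench. Origin: pocket centre at bench height; sample centre 72 mm along +x; tray spans x -46 to +98, y -46 to +46 mm.
- solid_round: loose solid steel blank without a hole, round, 42 mm diameter, 45 mm tall, standing on end, about 0.5 kg; not to be moved. Origin: centre of its underside.
- solid_square: loose solid steel blank without a hole, 38 x 38 mm square with sides along its x and y axes, 45 mm tall, standing on end, about 0.5 kg; not to be moved. Origin: centre of its underside.
Things that resemble listed ones, but are neither listed nor needed, are in the scene too. What is shaped like the blank_square but orange is not meant. What is shaped like the blank_flat but brown is not meant.

How it is judged:
By the outcome, as a careful person would: the job done as asked, in the order asked, and still so for the second after the job is handed in, with the robot touching nothing.
It also fails if it takes over 86 s, if anything falls off the work surface, if the arm or the gripper's body presses on something with over 40 N, if the wrist force passes 120 N, or if a joint passes its speed limit or range.

## Robot

A 6-joint arm with a two-finger parallel gripper is mounted at the origin on the work surface. World frame = base frame: x ahead of the robot, y to its left, z up, the work surface at z = 0. Lengths are in m, angles in rad, forces in N, time in s.
With the tool pointing down it reaches from about 0.275 to 1 m from the base axis. Payload 8.4 kg.
Tool frame: the origin (TCP) lies on the centre line of the jaws, within the pads' length; the fingertips stand 17 mm ahead of it and the grasp point (between the pads) lies 2 mm behind it (bot.tcp_to_tips is the z of the fingertips in the tool frame, in m); z points along the fingers, y is the line along which they close (so a half turn about z gives the same grasp; the last joint's range is limited). The gripper opens to 85 mm and grips with 20 to 120 N. Pads are 22 mm wide; open, the fingers measure 114 mm over their backs; the gripper's body (76 mm by 85 mm) begins 54 mm behind the grasp point. The pads swing forward as they close: fully open they stand 13 mm farther back than shut.
Start: joints at [-1.29, 0.353, 1.633, -0, 1.155, -0.002], TCP at [0.174, -0.6, 0.248] pointing down, gripper open.
Joint ranges: [-2.63, 2.63], [-0.92, 2.1], [0.06, 2.66], [-1.3, 4.44], [0, 2.69], [-3.02, 3.02]. Speed limits (rad/s): [2.22, 2.22, 2.79, 3.14, 3.14, 3.14].

## Interface

Orientations are given as a unit quaternion [x, y, z, w].
In Python, from workcell import bot, hand, kinematics, get_obs, vision, hand_in gives the robot as it stands. The module is installed in compiled form; this text tells all that it offers. Calls block until the motion is done:
- bot.reach(position, orientation): joint-space move of the TCP to a pose.
- bot.servo_line(position, ori=None, velocity=0.15): straight line of the TCP; ori=None keeps the orientation; velocity is the mean speed in m/s.
- bot.goto_joints(angles): joint-space move.
- hand.move_gripper(opening, strength=None): finger opening in m; strength is the grip in N (None keeps the last); returns when the fingers have stopped.
- bot.dwell(seconds).
- kinematics.solve_ik(position, orientation): joint angles nearest the present ones, or None.
- get_obs(): the state.
- vision.read_camera(name): name is "scene" or "side" or "wrist"; returns a dict with "frame" (420x560x3 uint8, red, green, blue), "intrinsics" (3x3 intrinsics, pixels), "view" (4x4, takes a point from world to camera coordinates). Camera axes: x right, y down, z forward; pixel columns grow to the right and rows downward; lengths in m; the calibration is good to about 2 mm. A picture is of the moment at which its call begins. There is no depth.
A pose or a line that the arm cannot do raises bot.IKError and nothing moves.
- hand_in(): hands the job in; it is judged then, once.
The state is a dict: "time_s": time; "joint_pos": joint angles; "joint_vel": joint speeds; "joint_efforts": joint torques, N m; "position": TCP position; "orientation": TCP orientation; "wrist_force": force on the tool from outside, world axes, zero at the start; "ft_torque": the same for the moment, N m; "gripper_width": finger opening in m; "grip_force": force on a finger pad.
Only numpy, scipy, OpenCV 4.12 (cv2) and the standard library are available. Lean on these libraries where they do the work, as an engineer would, in place of code of your own. Each camera call takes 0.05 s, during which the arm holds its last target. There are 200 camera calls.

## Working session

There is one attempt and no reset: what is moved stays moved. The work goes in short steps, each a Python script; the robot and the scene stay as the last script left them, time stands still between calls to the robot, and variables do not carry over. Pictures are saved under pics/ and viewed, at most 14 in all, crops included, and the job is handed in when it is done.

```bash
mkdir -p pics; python3 - <<'E'
from workcell import *
import cv2
for n in ["scene","side","wrist"]:
    c=vision.read_camera(n); cv2.imwrite(f"pics/{n}0.png",c["frame"][:,:,::-1]); print(n,c["intrinsics"].round(1).tolist(),c["view"].round(3).tolist())
o=get_obs();print(o["time_s"],o["orientation"],o["position"],bot.tcp_to_tips)
E
```

```text
scene [[496.1, 0.0, 277.7], [0.0, 496.1, 206.8], [0.0, 0.0, 1.0]] [[-0.778, 0.628, 0.0, 0.384], [0.399, 0.496, -0.771, -0.171], [-0.484, -0.6, -0.637, 1.16], [0.0, 0.0, 0.0, 1.0]]
side [[504.6, 0.0, 280.2], [0.0, 504.6, 209.8], [0.0, 0.0, 1.0]] [[-0.884, -0.468, -0.014, 0.401], [-0.293, 0.577, -0.762, 0.176], [0.365, -0.669, -0.647, 0.86], [0.0, 0.0, 0.0, 1.0]]
wrist [[320.6, 0.0, 285.2], [0.0, 320.6, 208.3], [0.0, 0.0, 1.0]] [[0.279, -0.96, -0.0, -0.625], [-0.914, -0.265, 0.308, -0.04], [-0.295, -0.086, -0.952, 0.38], [0.0, 0.0, 0.0, 1.0]]
0.15 [ 9.90021906e-01  1.40912539e-01 -7.47403965e-05 -5.25412829e-04] [ 0.17430375 -0.59985654  0.24772997] 0.017
```

View pics/scene0.png

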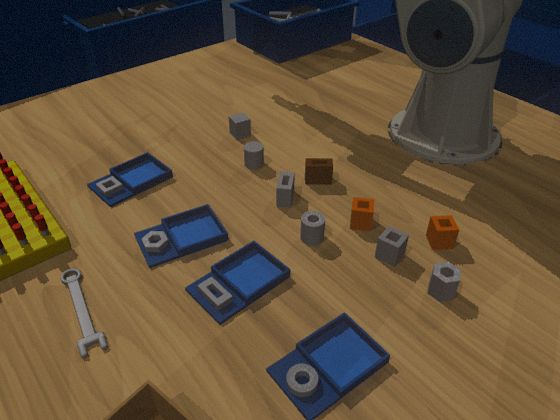

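View pics/side0.png

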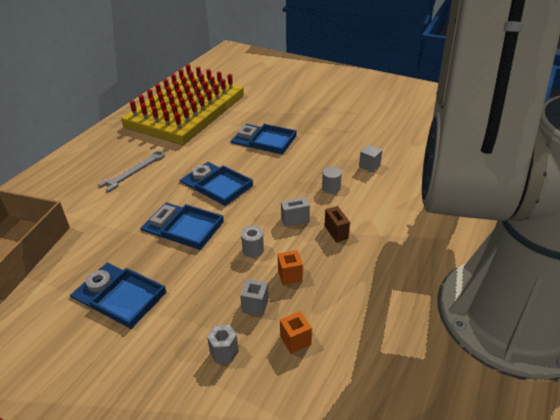

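Scene view: trays are square (141,174), hex (195,230), flat (252,272) and round (343,355). Drilled blanks are flat (286,190), round (313,228), square (392,246) and hex (445,281). Solids are at (240,126) and (254,155), with distractors at (318,171), (362,213) and (443,232). The side view agrees. Next I'll fit prism silhouettes in both views.

```bash
cat > fit.py <<'E'
import numpy as np, cv2
from scipy.optimize import minimize
def proj(c,P):
    q=P@c["view"][:3,:3].T+c["view"][:3,3]; q=q@c["intrinsics"].T; return q[:,:2]/q[:,2:]
def ray(c,px,z):
    R,t=c["view"][:3,:3],c["view"][:3,3]; o=-R.T@t; d=R.T@np.linalg.inv(c["intrinsics"])@[*px,1]
    return (o+d*(z-o[2])/d[2])[:2]
def ngon(n,r,ph): a=np.arange(n)*2*np.pi/n+ph; return np.c_[np.cos(a),np.sin(a)]*r
def rect(x0,x1,y0,y1): return np.array([[x0,y0],[x1,y0],[x1,y1],[x0,y1]])
SH=dict(round=ngon(40,.021,0),hex=ngon(6,.02/np.cos(np.pi/6),np.pi/6),square=rect(-.019,.019,-.019,.019),
        flat=rect(-.027,.027,-.014,.014),tray=rect(-.046,.098,-.046,.046))
def prism(s,p,h):
    c,n=np.cos(p[2]),np.sin(p[2]); xy=SH[s]@np.array([[c,n],[-n,c]])+p[:2]
    return np.vstack([np.c_[xy,0*xy[:,0]],np.c_[xy,0*xy[:,0]+h]])
S=4
def hull(c,s,p,h):
    m=np.zeros((420*S,560*S),np.uint8)
    k=cv2.convexHull(((proj(c,prism(s,p,h))+.5)*S).astype(np.float32))
    cv2.fillConvexPoly(m,np.round(k).astype(np.int32),1); return m
def mask(c,s,p,h,kind):
    f=cv2.GaussianBlur(cv2.resize(c["frame"],None,fx=S,fy=S,interpolation=cv2.INTER_LINEAR),(5,5),0)
    i=f.astype(int); R,G,B=i[...,0],i[...,1],i[...,2]
    m={"grey":abs(R-B)<0.22*np.maximum(R,B)+4,"blue":B>1.2*R,"orange":(R>2.2*B)&(R>1.9*G),
       "brown":i.sum(2)<150}[kind].astype(np.uint8)
    near=cv2.dilate(hull(c,s,p,h),np.ones((15*S,)*2)); m&=near
    if kind=="blue":
        m=cv2.morphologyEx(m,cv2.MORPH_OPEN,np.ones((5,5)))
    n,l,st,_=cv2.connectedComponentsWithStats(m)
    m=(l==1+st[1:,4].argmax()).astype(np.uint8)
    k=cv2.findContours(m,cv2.RETR_EXTERNAL,cv2.CHAIN_APPROX_NONE)[0][0]
    o=np.zeros_like(m); cv2.fillPoly(o,[cv2.convexHull(k)],1); return o
def fit(cams,s,p,h,kind,yaws=(0,)):
    ms=[mask(c,s,p,h,kind) for c in cams]
    def cost(q):
        r=0
        for c,m in zip(cams,ms):
            a=hull(c,s,q,h); r+=1-(a&m).sum()/(a|m).sum()
        return r/len(cams)
    best=None
    for y in yaws:
        x0=np.r_[p[:2],y]
        r=minimize(cost,x0,method="Nelder-Mead",options=dict(initial_simplex=x0+np.array([[0,0,0],[.012,0,0],[0,.012,0],[0,0,.3]]),xatol=1e-4,fatol=1e-4,maxiter=120))
        if best is None or r.fun<best.fun: best=r
    return best.x,best.fun
E
cat > run.py <<'E'
from workcell import *; from fit import *; import json
cams=[vision.read_camera(n) for n in("scene","side")]
it=[("blank_flat","flat",(286,190),"grey"),("blank_round","round",(313,228),"grey"),("blank_square","square",(392,246),"grey"),("blank_hex","hex",(445,281),"grey"),
("solid_square","square",(240,126),"grey"),("solid_round","round",(254,155),"grey"),("or1","square",(362,213),"orange"),("or2","square",(443,232),"orange"),("brown","flat",(318,171),"brown"),
("tray_square","tray",(131,177),"blue"),("tray_hex","tray",(182,236),"blue"),("tray_flat","tray",(238,281),"blue"),("tray_round","tray",(328,363),"blue")]
out={}; dr=[cv2.resize(c["frame"],None,fx=S,fy=S)[:,:,::-1].copy() for c in cams]
for n,s,px,k in it:
    t=s=="tray"; h=.018 if t else .045
    p=ray(cams[0],px,h/2)
    ys={"round":(0,),"hex":(0,.35,.7),"square":(0,.4,.8,1.2)}.get(s,np.arange(0,3.1,.4))
    if t: # x axis points from pocket to sample; start from hull centre, offset 26mm
        b=None
        for y in np.arange(-3,3.1,1.0):
            q=p-.026*np.array([np.cos(y),np.sin(y)])
            r=fit(cams,s,q,h,k,(y,))
            if b is None or r[1]<b[1]: b=r
        x,f=b
    else: x,f=fit(cams,s,p,h,k,ys)
    out[n]=x.tolist(); print(n,x.round(4),round(f,3),flush=True)
    for c,d in zip(cams,dr):
        kk=cv2.findContours(hull(c,s,x,h),cv2.RETR_EXTERNAL,cv2.CHAIN_APPROX_NONE)[0]; cv2.drawContours(d,kk,-1,(0,255,0),2)
        u=proj(c,np.array([[x[0],x[1],.004 if t else .045]]))[0]; cv2.circle(d,tuple(int(v*S) for v in u),4,(0,0,255),-1)
json.dump(out,open("pose.json","w"))
cv2.imwrite("pics/fs.png",cv2.resize(dr[0][110*S:420*S,80*S:480*S],(775,600)));cv2.imwrite("pics/fd.png",cv2.resize(dr[1][110*S:380*S,60*S:400*S],(750,595)))
E
time python3 run.py
```

```text
Traceback (most recent call last):
  File "run.py", line 18, in <module>
    else: x,f=fit(cams,s,p,h,k,ys)
              ~~~^^^^^^^^^^^^^^^^^
  File "fit.py", line 33, in fit
    ms=[mask(c,s,p,h,kind) for c in cams]
        ~~~~^^^^^^^^^^^^^^
  File "fit.py", line 25, in mask
    near=cv2.dilate(hull(c,s,p,h),np.ones((15*S,)*2)); m&=near
                    ~~~~^^^^^^^^^
  File "fit.py", line 18, in hull
    k=cv2.convexHull(((proj(c,prism(s,p,h))+.5)*S).astype(np.float32))
                              ~~~~~^^^^^^^
  File "fit.py", line 13, in prism
    c,n=np.cos(p[2]),np.sin(p[2]); xy=SH[s]@np.array([[c,n],[-n,c]])+p[:2]
               ~^^^
IndexError: index 2 is out of bounds for axis 0 with size 2

real	0m7.117s
user	0m1.822s
sys	0m0.477s
```

```bash
sed -i 's/    near=cv2.dilate(hull(c,s,p,h),np.ones((15\*S,)\*2))/    p=np.r_[p[:2],p[2] if len(p)>2 else 0]\n    near=cv2.dilate(hull(c,s,p,h),np.ones(((50 if s=="tray" else 15)*S,)*2))/' fit.py
sed -i 's/np.r_\[p\[:2\],y\]$/np.r_[p[:2],y]/; s/q=p-.026\*np.array(\[np.cos(y),np.sin(y)\])/q=np.r_[p-.026*np.array([np.cos(y),np.sin(y)]),y]/; s/np.arange(-3,3.1,1.0)/np.arange(-3,3.1,.8)/' run.py
time python3 run.py
```

```text
blank_flat [ 0.4409 -0.0433  0.7744] 0.08
blank_round [0.4753 0.0726 0.1389] 0.079
blank_square [0.4027 0.1897 1.8603] 0.071
blank_hex [ 0.3989  0.2945 -0.0182] 0.076
solid_square [ 0.3703 -0.2951  1.3826] 0.102
solid_round [ 0.4187 -0.1773  0.0079] 0.101
or1 [0.3797 0.1007 0.6593] 0.104
or2 [0.3077 0.2228 0.8419] 0.096
brown [ 0.3507 -0.0449  2.3666] 0.165
tray_square [ 0.676  -0.2847  3.2237] 0.111
tray_hex [ 0.6816 -0.0802 -3.3308] 0.092
tray_flat [0.6648 0.0793 3.2108] 0.085
tray_round [ 0.6054  0.2803 -0.0161] 0.071
real	2m41.202s
user	2m24.468s
sys	0m10.926s
```

View pics/fs.png

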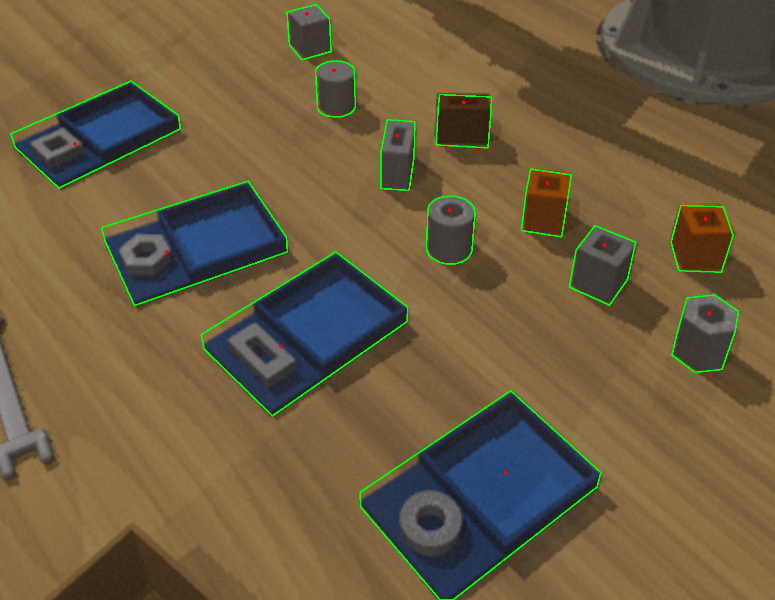

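View pics/fd.png

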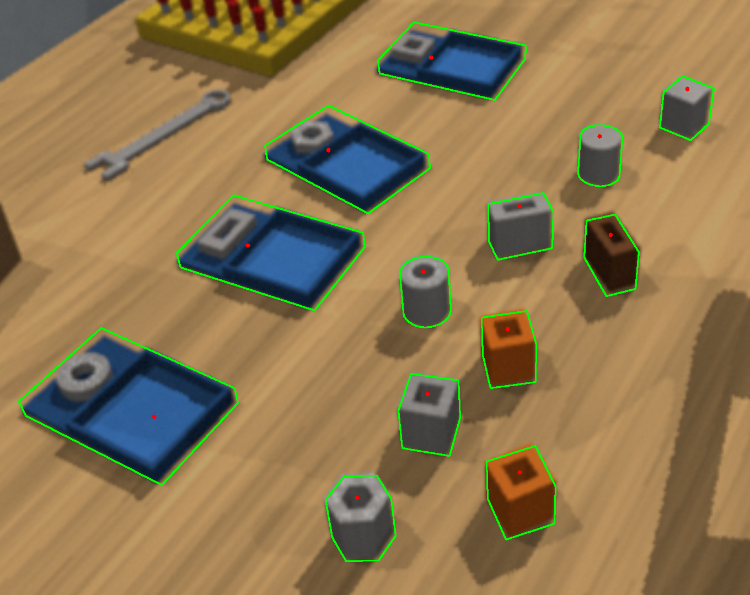

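Silhouette fits are tight. Three trays came out flipped end for end, so I add 52 mm along their fitted x and turn them by pi. First I carry out one cycle and check it.

```bash
cat > pp.py <<'E'
from workcell import *; import numpy as np, json
from scipy.spatial.transform import Rotation as Ro
P=json.load(open("pose.json"))
for t in("square","hex","flat"):
    x,y,a=P["tray_"+t]; P["tray_"+t]=[x+.052*np.cos(a),y+.052*np.sin(a),a+np.pi]
YAW={"flat":[0],"square":[0,np.pi/2],"hex":[np.radians(30)],"round":[0]} # tool yaw rel. to blank
def quat(y): return (Ro.from_euler("z",y)*Ro.from_euler("x",np.pi)).as_quat()
def best(p,yaws):
    j0=np.array(get_obs()["joint_pos"]); c=[]
    for y in yaws:
        j=kinematics.solve_ik(p,quat(y))
        if j is not None: c.append((abs(np.array(j)-j0).max()+.3*abs(j[5]),y))
    return min(c)[1]
def cycle(n):
    x,y,a=P["blank_"+n]; tx,ty,ta=P["tray_"+n]; up=.13
    yw=best([x,y,up],[a+d+k*np.pi for d in YAW[n] for k in(-1,0,1)])
    hand.move_gripper(.065,50)
    bot.reach([x,y,up],quat(yw)); bot.servo_line([x,y,.034],velocity=.12)
    hand.move_gripper(.0,50); o=get_obs(); print(n,"yaw",round(yw,2),"w",o["gripper_width"],"F",o["grip_force"],np.round(o["wrist_force"],1))
    bot.servo_line([x,y,up],velocity=.15)
    r=yw-a; yt=best([tx,ty,up],[ta+r+k*np.pi/2 for k in range(-6,7)])
    bot.reach([tx,ty,up],quat(yt)); print("carry w",get_obs()["gripper_width"])
    bot.servo_line([tx,ty,.039],velocity=.1); print("down",np.round(get_obs()["wrist_force"],1))
    hand.move_gripper(.062); bot.servo_line([tx,ty,up],velocity=.15)
    print("t",get_obs()["time_s"],np.round(P["tray_"+n],3),flush=True)
E
python3 - <<'E'
from pp import *
cycle("flat")
import cv2
cv2.imwrite("pics/s1.png",vision.read_camera("scene")["frame"][:,:,::-1])
E
```

```text
flat yaw 0.77 w 0.026960744543603313 F 49.329273104667664 [0.1 0.  6. ]
carry w 0.02728682526228133
down [-0.2 -0.1 -4.8]
t 8.2 [0.613 0.076 6.352]
```

View pics/s1.png

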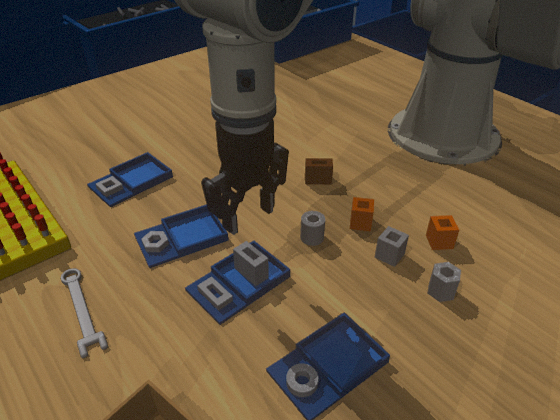

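The flat blank stands upright in its tray at about (251,265), and the other objects have not moved. I'll run the remaining three.

```bash
python3 - <<'E'
from pp import *
for n in("round","square","hex"):
    cycle(n)
    if get_obs()["time_s"]>60: break
bot.reach([.35,.45,.3],quat(0.5))
import cv2
cv2.imwrite("pics/s2.png",vision.read_camera("scene")["frame"][:,:,::-1]);cv2.imwrite("pics/d2.png",vision.read_camera("side")["frame"][:,:,::-1])
E
```

```text
round yaw 0.14 w 0.04109949614580917 F 49.55128613859415 [-2.4 -0.4  8.4]
carry w 0.041009529836466115
down [-1.7 -0.5  0.3]
t 15.025 [ 0.605  0.28  -0.016]
square yaw 0.29 w 0.03741445178385266 F 50.56860365148168 [ 0.3 -1.4  6.1]
carry w 0.036959842069068695
down [ 0.1 -0.3 -4. ]
t 22.325 [ 0.624 -0.289  6.365]
hex yaw 0.51 w 0.039267365982910425 F 50.14945205868571 [-0.4 -0.8  5.7]
carry w 0.03904428360890698
down [-0.1  0.6 -3.4]
t 30.625 [ 0.631 -0.07  -0.189]
```

View pics/s2.png

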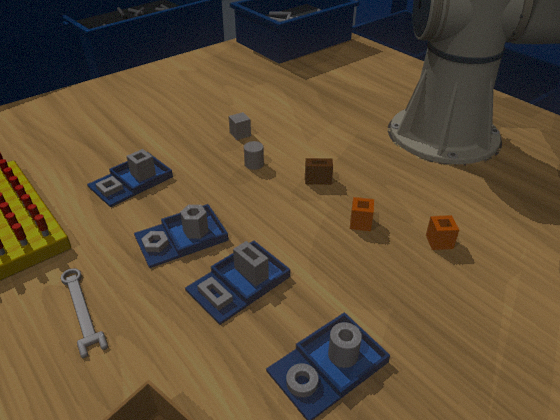

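View pics/d2.png

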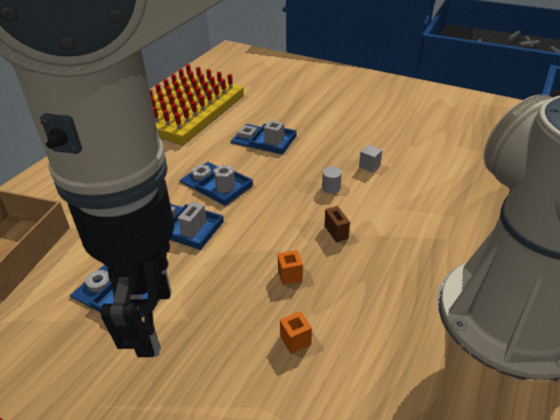

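All four blanks stand upright in their matching trays: square (141,165), hex (194,220), flat (251,265) and round (345,345). The solids at (240,126) and (254,155) are unmoved.

```bash
python3 -c "
from workcell import *
print(hand_in())"
```

```text
the job is handed in; nothing more can be done
None
```

All four drilled blanks are standing upright in their matching trays, the two solid blanks were not touched, and the job was handed in after about 31 s of robot time.

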